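# Load the finishing tray and hold it ready over the work board

## Task

Set the small jar of finishing oil gently upright on the cork disc at the empty end of the wooden carrying tray and let go of it; then lift the tray by its arched handle and carry it to the square plywood work board, keeping it level enough that the jar stays standing and the loose wooden ball stays in its pocket. Finish while holding: keep the tray still and level over the middle of the board, about 10 cm above it, without putting it down, and leave the big jar, the glass flask and the iron stand alone.

Things in the scene. Friction and masses are not known exactly. Their poses are not given: they have to be found in the camera images.
- jar_center (a point): centre (half-way up) of the small oil jar: upright amber glass cylinder, 44 mm in diameter up to 70 mm, then a shoulder to a 36 mm neck and a dark cap (40 mm in diameter, from 84 to 100 mm), white label, about 0.11 kg, loose; starts standing on the table. z is its own upward axis. Grip it from above about 65 mm above its foot, best with the fingers closing along the tray's y so that the gripper clears the tray's handle.
- jar_foot (a point): centre of the small jar's underside, 50 mm below its centre.
- tray_grip (a point): middle of the tray's handle bar, 133 mm above the tray's underside, where the tray is to be gripped. The bar is wood, 18 mm thick (along the tray's x), 100 mm long (along the tray's y) and 30 mm tall, its top 148 mm above the tray's underside; grip it across the 18 mm from above. It stands on two posts 14 mm square, 40 mm either side of the middle. Axes are the tray's.
- tray_base (a point): centre of the underside of the plywood tray: 260 mm long (x), 130 mm wide (y), floor 8 mm thick, edge lip up to 16 mm above the underside, about 0.35 kg, loose, starting flat on the table. Its x runs along its length from the pocket end to the cork-disc end, z up. The handle is over this centre.
- tray_disc (a point): centre of the thin cork disc (66 mm in diameter, flush on the tray's floor) where the jar belongs: 75 mm from the tray's centre along its +x, 8 mm above the tray's underside (top of the tray's floor). Axes are the tray's.
- tray_pocket (a point): point where the ball's centre lies when mid-pocket: 75 mm from the tray's centre along its -x, 28 mm above the underside. The pocket is a flat-floored ring of wood, 48 mm inner and 68 mm outer diameter, its rim only 4 mm above the tray's floor. The ball can roll about 12 mm any way before it meets the rim and climbs over it if the tray tips past about 35 degrees or is jerked. Axes are the tray's.
- ball_center (a point): centre of the loose wooden ball, 40 mm in diameter, about 24 g, lying in the tray's pocket.
- board_top (a point): centre of the top face of the square plywood work board, 220 x 220 x 6 mm, fixed flat on the table, a thin burnt circle drawn in its middle; its top is 6 mm above the table. z up.
- bigjar_center (a point): centre of the big oil jar, 68 mm in diameter, 145 mm tall, same make as the small one; to be left alone.
- flask_center (a point): centre of the clear glass flask with a brass-coloured lid, 66 mm in diameter, 190 mm tall; to be left alone.
- stand_center (a point): half-way up the 18 mm high round foot (76 mm in diameter) of the wire-coil iron stand, whose coil rises to about 140 mm and leans to the foot's +x; to be left alone.

How it is judged:
By the outcome, as a careful person would: the job done as asked, in the order asked, and still so for the second after the job is handed in, while the arm keeps its last pose, push and grip.
It also fails if it takes over 64 s, if anything falls off the work surface, if the arm or the gripper's body presses on something with over 40 N, if the wrist force passes 120 N, or if a joint passes its speed limit or range.

## Robot

A 6-joint arm with a two-finger parallel gripper is mounted at the origin on the work surface. World frame = base frame: x ahead of the robot, y to its left, z up, the work surface at z = 0. Lengths are in m, angles in rad, forces in N, time in s.
With the tool pointing down it reaches from about 0.3 to 1 m from the base axis. Payload 5.1 kg.
Tool frame: the origin (TCP) lies at the very end of the fingers, on their centre line; the grasp point (between the pads) lies 19 mm behind it; z points along the fingers, y is the line along which they close (so a half turn about z gives the same grasp; the last joint's range is limited). The gripper opens to 95 mm and grips with 3 to 60 N. Pads are 20 mm wide; open, the fingers measure 119 mm over their backs; the gripper's body (75 mm by 180 mm) begins 59 mm behind the grasp point.
Start: joints at [-1.22, 0.124, 1.65, -0, 1.367, -0.083], TCP at [0.273, -0.59, 0.215] pointing down, gripper open.
Joint ranges: [-2.61, 2.61], [-1.02, 2.33], [0.03, 2.71], [-1.35, 4.49], [0.32, 2.68], [-2.91, 2.91]. Speed limits (rad/s): [2.57, 2.57, 3.14, 3.14, 3.14, 3.14].

## Interface

Orientations are given as a unit quaternion [x, y, z, w].
In Python, from plant import sense, read_camera, calibration, close_job, masks_of, mark_of gives the robot as it stands.
- The arm moves only by the tool servo_tool, never from a script. Its argument "targets" is a list of rows, each a list of 7 numbers: the shift along the tool's x, y, z in units of 30 mm (1.0 is 30 mm), then the turn, a rotation vector about the tool's x, y, z in units of 10 degrees (1.0 is 10 degrees), then the finger opening in mm, from 0 to 95.1. A call has 1 to 5 rows; each row shifts and turns the commanded pose from where the row before left it, along the tool's axes as they then stand; what a row does not reach is not made up. A row lasts 1/8 s, in which the tool goes at most 62.5 mm and 10.7 degrees, less where a joint would pass 70% of its speed; a pose out of reach is approached as far as the arm can. A call is refused whole if a number of a shift passes 1 or a number of a turn 1, either way. A call with a gripper value outside its range is refused whole. The fingers move at their own pace and stop on an object; the grip force is fixed at half the most. Time passes only in rows, so rows that do not move let the fingers close. It gives the time, the measured TCP pose, the force, the opening and the grip force at its end, in the units of the state.
- sense(): the state, without advancing time (a new reading comes with each control period).
- read_camera(name): name is "scene" or "top"; returns (picture, depth): 400x640x3 uint8, red, green, blue; 400x640 float32, m along the optical axis (not along the pixel's ray), 0 where there is no reading.
- calibration(name): a dict with "fov_y" (degrees; the focal length in pixels is half the picture's height over the tangent of half this angle, whatever the lens; pixels are square), "cx", "cy" (the principal point, pixels), "extrinsics" (4x4, takes a point from world to camera coordinates). Camera axes: x right, y up, looking along -z (the intrinsics and any distortion apply to the point x, -y, -z); pixel columns grow to the right and rows downward; lengths in m; the calibration is good to about 2 mm. A picture is of the moment at which its call begins. calibration takes no time and is no camera call.
- close_job(): hands the job in; it is judged then, once.
Trained networks look in the newest picture that a camera, given by its name, has taken for a name from the list of things; names that differ only in an ending like _2 or _b are one class to them, and where a whole thing is asked for, a point or a joint stands for the part that bears it (a point fixed in the world has none). Each returns a list of dicts, best first, with "conf" (0 to 1); they miss things now and then, are a little off and sometimes report something else, mostly with a low value. They report only what shows in the picture. A call takes as long as a camera call.
- masks_of(camera, name): "pixels" (400x640 bool, what is visible of it).
- mark_of(camera, name): "centre" ([x, y, z] in m, in world coordinates, good to about 4 mm: a listed point, or the origin of a listed thing).
The state is a dict: "time_s": time; "joints": joint angles; "qvel": joint speeds; "effort": joint torques, N m; "position": TCP position; "orientation": TCP orientation; "ft_force": force on the tool from outside, world axes, zero at the start; "torque": the same for the moment, N m; "finger_gap": finger opening in m; "grasp_force": force on a finger pad.
Only numpy, scipy, OpenCV 4.12 (cv2) and the standard library are available. Lean on these libraries where they do the work, as an engineer would, in place of code of your own. Each camera call takes 0.05 s, during which the arm holds its last target. There are 200 camera calls.

## Working session

There is one attempt and no reset: what is moved stays moved. The work goes in short steps, Python scripts to look and compute and a tool call to move; the robot and the scene stay as the last step left them, time stands still between calls to the robot, and variables do not carry over. Pictures are saved under pics/ and viewed, at most 10 in all, crops included, and the job is handed in when it is done.

Besides the shell and the picture viewer there is one more tool, called after "Emit:" by a JSON object that holds its "name" and its "arguments". servo_tool: Moves the arm, as the interface text tells. Its arguments: {"type":"object","properties":{"targets":{"type":"array","items":{"type":"array","items":{"type":"number"}}}},"required":["targets"]}

```bash
mkdir -p pics; ls
python3 - <<'E'
from plant import *
import cv2, numpy as np
s=sense(); print(s['time_s'],s['position'],s['orientation'],s['finger_gap'])
ims=[]
for c in ("top","scene"):
    im,d=read_camera(c); cv2.imwrite(f"pics/{c}0.png",im[...,::-1])
    for n in ("jar_center","jar_foot","tray_grip","tray_base","tray_disc","tray_pocket","ball_center","board_top","bigjar_center","flask_center","stand_center"):
        if c=="scene" and n in("jar_foot","tray_base"): continue
        print(c,n,[(np.round(m['centre'],3).tolist(),round(m['conf'],2)) for m in mark_of(c,n)[:2]])
E
```

```text
pics
0.0 [ 0.27298004 -0.58921954  0.21342541] [ 9.76561196e-01  2.15237591e-01 -1.44248826e-04 -9.94198960e-04] 0.09499902542734556
top jar_center [([0.574, -0.025, 0.051], 0.52)]
top jar_foot [([0.578, -0.03, -0.002], 0.43)]
top tray_grip [([0.478, -0.23, 0.132], 0.62)]
top tray_base [([0.486, -0.232, 0.002], 0.75)]
top tray_disc [([0.404, -0.214, 0.008], 0.67), ([0.579, -0.027, 0.048], 0.51)]
top tray_pocket [([0.554, -0.248, 0.03], 0.81), ([0.756, -0.037, 0.074], 0.26)]
top ball_center [([0.546, -0.253, 0.027], 0.59)]
top board_top [([0.497, 0.253, 0.006], 0.9)]
top bigjar_center [([0.753, -0.034, 0.07], 0.8)]
top flask_center [([0.503, 0.548, 0.096], 0.66), ([0.755, -0.036, 0.072], 0.16)]
top stand_center [([0.514, -0.56, 0.009], 0.94), ([0.552, -0.248, 0.029], 0.66)]
scene jar_center [([0.575, -0.029, 0.055], 0.73), ([0.516, -0.561, 0.013], 0.23)]
scene tray_grip [([0.479, -0.228, 0.134], 0.78)]
scene tray_disc [([0.41, -0.213, 0.01], 0.91)]
scene tray_pocket [([0.556, -0.25, 0.029], 0.84)]
scene ball_center [([0.549, -0.252, 0.03], 0.45), ([0.48, -0.231, 0.13], 0.22)]
scene board_top [([0.499, 0.259, 0.008], 0.91)]
scene bigjar_center [([0.756, -0.037, 0.069], 0.94)]
scene flask_center [([0.504, 0.547, 0.09], 0.75)]
scene stand_center [([0.516, -0.561, 0.015], 0.81)]
```

View pics/top0.png

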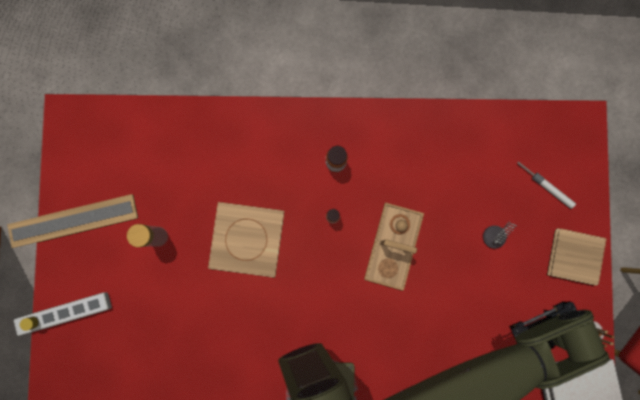

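View pics/scene0.png

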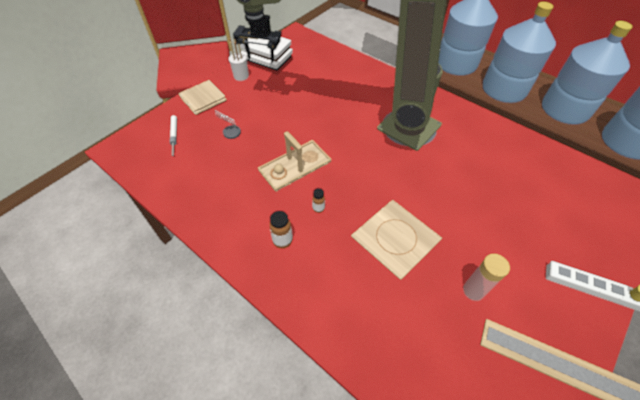

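The top view shows the jar at (333,216), tray at (395,246) with ball (400,224), disc (388,268) and handle (397,250), and board at (246,240). This matches the reported marks.

```bash
cat > h.py <<'E'
from plant import *
import numpy as np, cv2
from scipy.spatial.transform import Rotation as R
def go(p, yaw_deg, base=None):
    """units (shift after turning, turn) from measured pose to TCP p, tool down, tool x at yaw_deg"""
    s=sense(); r0=R.from_quat(s['orientation'])
    r1=R.from_euler('z',yaw_deg,degrees=True)*R.from_euler('x',180,degrees=True)
    rv=np.degrees((r0.inv()*r1).as_rotvec())/10
    d=np.array(p)-s['position']
    print('t',round(s['time_s'],2),'pos',np.round(s['position'],4),'d',np.round(d,4),'F',np.round(s['ft_force'],1),'gap',round(s['finger_gap'],4))
    print(' turn',np.round(rv,2),'then shift',np.round(r1.inv().apply(d)/.03,2),'| shift now',np.round(r0.inv().apply(d)/.03,2))
def cloud(cam,name):
    """world points of the best mask"""
    im,d=read_camera(cam); c=calibration(cam); m=masks_of(cam,name)[0]['pixels']&(d>0)
    v,u=np.nonzero(m); z=d[v,u]; f=200/np.tan(np.radians(c['fov_y']/2))
    P=np.c_[(u-c['cx'])/f*z,-(v-c['cy'])/f*z,-z,np.ones(len(z))]
    return (P@np.linalg.inv(c['extrinsics']).T)[:,:3]
E
python3 - <<'E'
from h import *
print({k:v for k,v in calibration('top').items() if k!='extrinsics'})
P=cloud('top','tray_base'); Q=P[(P[:,2]<.025)&(P[:,2]>-.005)]
print(len(P),len(Q),cv2.minAreaRect((Q[:,:2]*1000).astype(np.float32)))
H=P[P[:,2]>.13]; print('bar',len(H),cv2.minAreaRect((H[:,:2]*1000).astype(np.float32)))
P=cloud('top','jar_center'); T=P[P[:,2]>.085]; print('cap',len(T),T.mean(0),(T.min(0)+T.max(0))/2)
go([.577,-.029,.2],-13.5)
E
```

```text
{'fov_y': 42.06243510507346, 'cx': 319.75057795733005, 'cy': 203.46395516548304}
3039 2815 ((481.8559265136719, -231.00743103027344), (131.27610778808594, 261.76910400390625), 74.80282592773438)
bar 196 ((481.66131591796875, -228.98220825195312), (96.03398132324219, 18.252267837524414), 75.06603240966797)
cap 125 [ 0.57595308 -0.02823733  0.09846184] [ 0.57655967 -0.02814467  0.09914312]
t 1.3 pos [ 0.2732 -0.5898  0.2146] d [ 0.3038  0.5608 -0.0146] F [-0.   0.1  0.4] gap 0.0954
 turn [-0.    0.    3.84] then shift [  5.48 -20.54   0.49] | shift now [ 17.05 -12.7    0.49]
```

Emit:
{"name": "servo_tool", "arguments": {"targets": [[0,0,0,0,0,1,95],[0,0,0,0,0,1,95],[0,0,0,0,0,1,95],[0,0,0,0,0,1,95],[0.1,-0.5,0,0,0,0,95]]}}

```text
time_s: 1.92
position: [0.2798, -0.5761, 0.2145]
orientation: [0.991, -0.131, -0.0, -0.0]
ft_force: [-0.3, 0.3, 0.7]
finger_gap: 0.0953
grasp_force: 0.0
```

Emit:
{"name": "servo_tool", "arguments": {"targets": [[0.24,-1,0,0,0,0,95],[0.24,-1,0,0,0,0,95],[0.24,-1,0,0,0,0,95],[0.24,-1,0,0,0,0,95],[0.24,-1,0,0,0,0,95]]}}

```text
time_s: 2.55
position: [0.3546, -0.4389, 0.2147]
orientation: [0.992, -0.13, 0.0, -0.0]
ft_force: [-0.4, 0.3, -0.2]
finger_gap: 0.0951
grasp_force: 0.0
```

Emit:
{"name": "servo_tool", "arguments": {"targets": [[0.24,-1,0,0,0,0,95],[0.24,-1,0,0,0,0,95],[0.24,-1,0,0,0,0,95],[0.24,-1,0,0,0,0,95],[0.24,-1,0,0,0,0,95]]}}

```text
time_s: 3.18
position: [0.4282, -0.3035, 0.2147]
orientation: [0.992, -0.13, 0.0, -0.0]
ft_force: [-0.8, -0.1, -0.3]
finger_gap: 0.0949
grasp_force: 0.0
```

Emit:
{"name": "servo_tool", "arguments": {"targets": [[0.24,-1,0,0,0,0,95],[0.24,-1,0,0,0,0,95],[0.24,-1,0,0,0,0,95],[0.24,-1,0,0,0,0,95],[0.24,-1,0,0,0,0,95]]}}

```text
time_s: 3.8
position: [0.5019, -0.1681, 0.2147]
orientation: [0.992, -0.13, 0.0, -0.0]
ft_force: [0.7, -0.7, -0.1]
finger_gap: 0.0949
grasp_force: 0.0
```

Emit:
{"name": "servo_tool", "arguments": {"targets": [[0.24,-1,0,0,0,0,95],[0.24,-1,0,0,0,0,95],[0.2,-1,0,0,0,0,95],[0.1,-1,0,0,0,0,95],[0,-0.7,0,0,0,0,95]]}}

```text
time_s: 4.42
position: [0.5611, -0.038, 0.2146]
orientation: [0.992, -0.129, -0.0, -0.0]
ft_force: [-0.3, 0.0, 0.5]
finger_gap: 0.0949
grasp_force: 0.0
```

```bash
python3 -c "
from h import *
go([.5765,-.0285,.12],-15)"
```

```text
t 4.42 pos [ 0.5611 -0.038   0.2146] d [ 0.0154  0.0095 -0.0946] F [-0.3  0.   0.5] gap 0.0949
 turn [-0.    0.    0.01] then shift [ 0.42 -0.44  3.15] | shift now [ 0.42 -0.44  3.15]
```

Emit:
{"name": "servo_tool", "arguments": {"targets": [[0.22,-0.22,0.5,0,0,0,95],[0.2,-0.22,0.7,0,0,0,95],[0,0,0.8,0,0,0,95],[0,0,0.8,0,0,0,95],[0,0,0.4,0,0,0,95]]}}

```text
time_s: 5.05
position: [0.5751, -0.0308, 0.1151]
orientation: [0.991, -0.132, -0.002, 0.0]
ft_force: [-0.1, 0.9, 0.1]
finger_gap: 0.0949
grasp_force: 0.0
```

Run:
```python
from h import *
im,d=read_camera('scene'); cv2.imwrite('pics/s1.png',cv2.resize(im[120:270,230:430,::-1],None,fx=3,fy=3))
for c in('top','scene'):
  if c=='top': read_camera(c)
  print(c,[(m['centre'],m['conf']) for m in mark_of(c,'jar_center')][:2])
go([.5765,-.0285,.046],-15)
```

```text
top []
scene [([0.5736, -0.027, 0.0518], 0.8), ([0.7566, -0.0366, 0.0729], 0.69)]
t 5.25 pos [ 0.577  -0.0308  0.1187] d [-0.0005  0.0023 -0.0727] F [0.6 0.5 0.6] gap 0.0952
 turn [ 0.    0.   -0.02] then shift [-0.04 -0.07  2.42] | shift now [-0.04 -0.07  2.42]
```

View pics/s1.png

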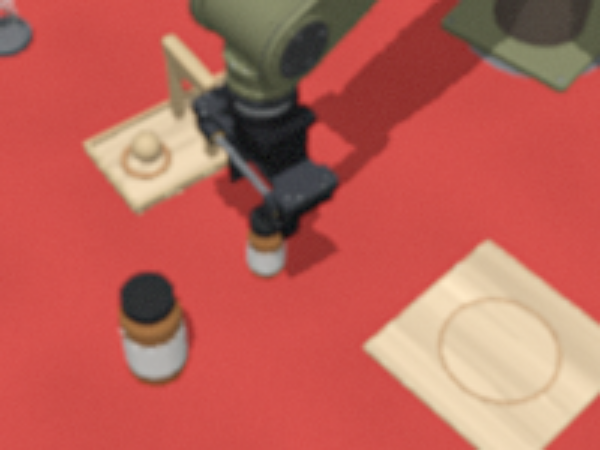

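The fingers straddle the cap at crop (268,215), with jar and gripper aligned. I'll descend and grip.

Emit:
{"name": "servo_tool", "arguments": {"targets": [[-0.04,-0.07,0.6,0,0,0,95],[0,0,0.7,0,0,0,95],[0,0,0.7,0,0,0,95],[0,0,0.4,0,0,0,95],[0,0,0,0,0,0,70]]}}

```text
time_s: 5.88
position: [0.5751, -0.028, 0.0448]
orientation: [0.991, -0.132, -0.002, -0.0]
ft_force: [0.9, 0.9, 1.0]
finger_gap: 0.0895
grasp_force: 0.0
```

Emit:
{"name": "servo_tool", "arguments": {"targets": [[0,0,0,0,0,0,55],[0,0,0,0,0,0,50],[0,0,0,0,0,0,40],[0,0,0,0,0,0,40],[0,0,0,0,0,0,40]]}}

```text
time_s: 6.5
position: [0.5764, -0.0281, 0.0469]
orientation: [0.991, -0.132, 0.0, -0.0]
ft_force: [0.1, 0.7, 1.0]
finger_gap: 0.0436
grasp_force: 30.0
```

Emit:
{"name": "servo_tool", "arguments": {"targets": [[0,0,0,0,0,0,38],[0,0,0,0,0,0,38],[0,0,0,0,0,0,38],[0,0,-0.1,0,0,0,38],[0,0,-0.3,0,0,0,38]]}}

```text
time_s: 7.12
position: [0.5753, -0.0281, 0.0579]
orientation: [0.991, -0.132, -0.001, 0.0]
ft_force: [0.3, -0.7, -2.0]
finger_gap: 0.0433
grasp_force: 30.0
```

Emit:
{"name": "servo_tool", "arguments": {"targets": [[0,0,-0.6,0,0,0,38],[0,0,-0.8,0,0,0,38],[0,0,-1,0,0,0,38],[0,0,-1,0,0,0,38],[0,0,-1,0,0,0,38]]}}

```text
time_s: 7.75
position: [0.5764, -0.0282, 0.1932]
orientation: [0.991, -0.132, 0.001, 0.0]
ft_force: [0.9, 0.2, -1.5]
finger_gap: 0.0434
grasp_force: 30.0
```

Emit:
{"name": "servo_tool", "arguments": {"targets": [[0,0,-0.8,0,0,0,38],[-0.1,0.2,-0.5,0,0,0,38],[-0.3,0.5,0,0,0,0,38],[-0.4,0.8,0,0,0,0,38],[-0.5,0.9,0,0,0,0,38]]}}

```text
time_s: 8.38
position: [0.5177, -0.0883, 0.228]
orientation: [0.991, -0.132, -0.001, -0.0]
ft_force: [0.5, -0.4, -0.6]
finger_gap: 0.0435
grasp_force: 30.0
```

Emit:
{"name": "servo_tool", "arguments": {"targets": [[-0.5,0.9,0,0,0,0,38],[-0.5,0.9,0,0,0,0,38],[-0.5,0.9,0,0,0,0,38],[-0.4,0.8,0,0,0,0,38],[-0.3,0.6,0,0,0,0,38]]}}

```text
time_s: 9.0
position: [0.4215, -0.1897, 0.228]
orientation: [0.991, -0.132, -0.001, -0.0]
ft_force: [-0.1, -0.1, -1.2]
finger_gap: 0.0429
grasp_force: 30.0
```

Emit:
{"name": "servo_tool", "arguments": {"targets": [[-0.2,0.4,0,0,0,0,38],[-0.1,0.3,0,0,0,0,38],[0,0,0,0,0,0,38]]}}

```text
time_s: 9.38
position: [0.4094, -0.2071, 0.2293]
orientation: [0.991, -0.132, -0.0, -0.0]
ft_force: [0.3, -0.0, -1.2]
finger_gap: 0.0435
grasp_force: 30.0
```

Run:
```python
from h import *
go([.4093,-.2108,.0555],-15)
im,d=read_camera('top'); cv2.imwrite('pics/t2.png',cv2.resize(im[170:330,300:500,::-1],None,fx=3,fy=3))
for n in('tray_disc','tray_grip','tray_pocket','jar_center'): print(n,[(np.round(m['centre'],4),round(m['conf'],2)) for m in mark_of('top',n)][:1])
read_camera('scene')
for n in('tray_disc','tray_grip','jar_center','jar_foot'): print(n,[(np.round(m['centre'],4),round(m['conf'],2)) for m in mark_of('scene',n)][:1])
```

```text
t 9.38 pos [ 0.4094 -0.2071  0.2293] d [-1.000e-04 -3.700e-03 -1.738e-01] F [ 0.3 -0.  -1.2] gap 0.0435
 turn [-0.    0.   -0.02] then shift [0.03 0.12 5.79] | shift now [0.03 0.12 5.79]
tray_disc [(array([ 0.4033, -0.2132,  0.0091]), 0.79)]
tray_grip [(array([ 0.4812, -0.2276,  0.1321]), 0.66)]
tray_pocket [(array([ 0.5527, -0.2476,  0.0299]), 0.74)]
jar_center [(array([ 0.4798, -0.2306,  0.1345]), 0.36)]
tray_disc [(array([ 0.4075, -0.212 ,  0.0085]), 0.86)]
tray_grip [(array([ 0.479 , -0.2274,  0.1309]), 0.8)]
jar_center [(array([ 0.5151, -0.5608,  0.0122]), 0.71)]
jar_foot [(array([ 0.4075, -0.2054,  0.1852]), 0.52)]
```

Emit:
{"name": "servo_tool", "arguments": {"targets": [[0,0.12,0.4,0,0,0,38],[0,0,0.8,0,0,0,38],[0,0,1,0,0,0,38],[0,0,1,0,0,0,38],[0,0,1,0,0,0,38]]}}

```text
time_s: 10.5
position: [0.4083, -0.2103, 0.1018]
orientation: [0.991, -0.132, -0.0, -0.0]
ft_force: [0.6, 0.3, -2.0]
finger_gap: 0.0432
grasp_force: 30.0
```

Emit:
{"name": "servo_tool", "arguments": {"targets": [[0,0,0.7,0,0,0,38],[0,0,0.4,0,0,0,38],[0,0,0.2,0,0,0,38],[0,0,0.1,0,0,0,38],[0,0,0,0,0,0,38]]}}

```text
time_s: 11.12
position: [0.4092, -0.2106, 0.0622]
orientation: [0.991, -0.132, 0.0, 0.0]
ft_force: [0.6, 0.2, -1.1]
finger_gap: 0.0435
grasp_force: 30.0
```

Run:
```python
from h import *
go([.4093,-.2108,.0545],-15)
im,d=read_camera('scene'); cv2.imwrite('pics/s2.png',cv2.resize(im[100:230,230:400,::-1],None,fx=4,fy=4))
```

```text
t 11.12 pos [ 0.4092 -0.2106  0.0622] d [ 0.0001 -0.0002 -0.0077] F [ 0.6  0.2 -1.1] gap 0.0435
 turn [ 0.   -0.01 -0.01] then shift [0.   0.01 0.26] | shift now [0.   0.01 0.26]
```

View pics/s2.png

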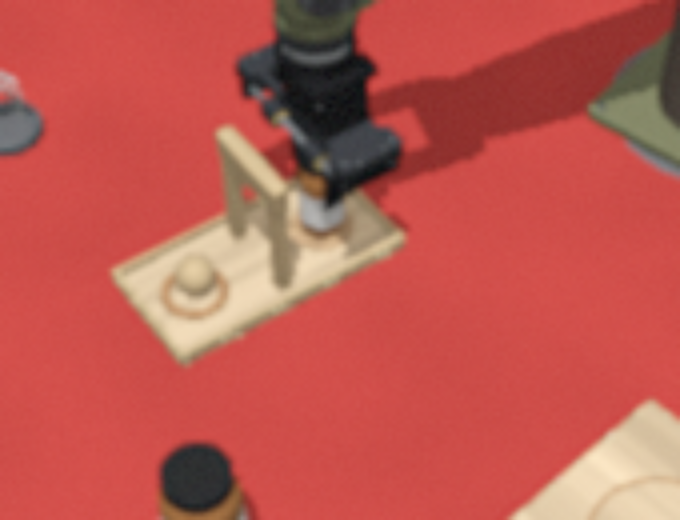

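The jar hangs over the disc at crop (320,230). The gripper is clear of the handle (crop 250,165) and the ball is in its pocket (crop 195,275). I'll creep down.

Emit:
{"name": "servo_tool", "arguments": {"targets": [[0,0,0.1,0,0,0,38],[0,0,0.08,0,0,0,38],[0,0,0,0,0,0,38]]}}

```text
time_s: 11.55
position: [0.4086, -0.2102, 0.056]
orientation: [0.991, -0.132, -0.0, -0.0]
ft_force: [-0.1, 0.9, -1.1]
finger_gap: 0.0433
grasp_force: 30.0
```

Emit:
{"name": "servo_tool", "arguments": {"targets": [[0,0,0.03,0,0,0,38],[0,0,0,0,0,0,38]]}}

```text
time_s: 11.8
position: [0.4088, -0.2103, 0.0553]
orientation: [0.991, -0.132, -0.0, -0.0]
ft_force: [-0.3, 0.2, -2.5]
finger_gap: 0.0434
grasp_force: 30.0
```

Emit:
{"name": "servo_tool", "arguments": {"targets": [[0,0,0.03,0,0,0,38],[0,0,0,0,0,0,38]]}}

```text
time_s: 12.05
position: [0.4091, -0.2105, 0.0549]
orientation: [0.991, -0.132, 0.0, 0.0]
ft_force: [-0.6, 1.2, 2.1]
finger_gap: 0.0434
grasp_force: 30.0
```

Emit:
{"name": "servo_tool", "arguments": {"targets": [[0,0,0.03,0,0,0,38],[0,0,0,0,0,0,38]]}}

```text
time_s: 12.3
position: [0.4093, -0.2106, 0.0549]
orientation: [0.991, -0.132, 0.0, -0.0]
ft_force: [-1.2, 1.9, 7.3]
finger_gap: 0.0433
grasp_force: 30.0
```

Contact is made. I'll open and rise.

Emit:
{"name": "servo_tool", "arguments": {"targets": [[0,0,-0.03,0,0,0,38],[0,0,0,0,0,0,50],[0,0,0,0,0,0,70],[0,0,0,0,0,0,80],[0,0,0,0,0,0,80]]}}

```text
time_s: 12.92
position: [0.4088, -0.2103, 0.0543]
orientation: [0.991, -0.132, -0.0, -0.0]
ft_force: [-0.2, -0.2, -0.0]
finger_gap: 0.075
grasp_force: 0.0
```

Emit:
{"name": "servo_tool", "arguments": {"targets": [[0,0,-0.2,0,0,0,80],[0,0,-0.5,0,0,0,80],[0,0,-0.8,0,0,0,80],[0,0,-1,0,0,0,80],[0,0,-1,0,0,0,80]]}}

```text
time_s: 13.55
position: [0.409, -0.2105, 0.1617]
orientation: [0.991, -0.132, 0.001, 0.0]
ft_force: [-0.1, -0.4, -0.5]
finger_gap: 0.0798
grasp_force: 0.0
```

Emit:
{"name": "servo_tool", "arguments": {"targets": [[0,0,-1,0,0,0,80],[0,0,-0.8,0,0,0,80],[0,0,-0.4,0,0,-1,80],[0,0,0,0,0,-1,80],[0,0,0,0,0,-1,80]]}}

```text
time_s: 14.18
position: [0.4091, -0.2105, 0.2272]
orientation: [0.991, 0.132, 0.001, 0.001]
ft_force: [-0.3, 0.7, -0.6]
finger_gap: 0.08
grasp_force: 0.0
```

Emit:
{"name": "servo_tool", "arguments": {"targets": [[0,0,0,0,0,-1,80],[0,0,0,0,0,-1,80],[0,0,0,0,0,-1,80],[0,0,0,0,0,-1,80],[0,0,0,0,0,-1,80]]}}

```text
time_s: 14.8
position: [0.409, -0.2105, 0.2269]
orientation: [0.843, 0.539, 0.0, 0.001]
ft_force: [-0.5, 0.2, 0.5]
finger_gap: 0.0797
grasp_force: 0.0
```

Emit:
{"name": "servo_tool", "arguments": {"targets": [[0,0,0,0,0,-1,80],[0,0,0,0,0,0,80]]}}

```text
time_s: 15.05
position: [0.409, -0.2105, 0.2266]
orientation: [0.795, 0.607, 0.0, 0.001]
ft_force: [-0.9, 0.0, -0.3]
finger_gap: 0.0804
grasp_force: 0.0
```

Run:
```python
from h import *
go([.481,-.2295,.21],75)
for c in('scene','top'):
  im,d=read_camera(c)
  if c=='scene': cv2.imwrite('pics/s3.png',cv2.resize(im[100:230,230:400,::-1],None,fx=4,fy=4))
  for n in('tray_grip','jar_center','jar_foot','tray_disc','ball_center'): print(c,n,[(np.round(m['centre'],4),round(m['conf'],2)) for m in mark_of(c,n)][:1])
```

```text
t 15.05 pos [ 0.409  -0.2105  0.2266] d [ 0.072  -0.019  -0.0166] F [-0.9  0.  -0.3] gap 0.0804
 turn [ 0.01  0.   -0.03] then shift [0.01 2.48 0.55] | shift now [0.02 2.48 0.56]
scene tray_grip [(array([ 0.4756, -0.2282,  0.1315]), 0.97)]
scene jar_center [(array([ 0.406 , -0.21  ,  0.0585]), 0.74)]
scene jar_foot [(array([ 0.4044, -0.21  ,  0.0084]), 0.54)]
scene tray_disc [(array([ 0.4079, -0.2077,  0.0087]), 0.84)]
scene ball_center [(array([ 0.5494, -0.251 ,  0.0286]), 0.45)]
top tray_grip [(array([ 0.4786, -0.2296,  0.1346]), 0.81)]
top jar_center [(array([ 0.408 , -0.2098,  0.0554]), 0.42)]
top jar_foot []
top tray_disc [(array([ 0.4036, -0.2153,  0.0084]), 0.65)]
top ball_center [(array([ 0.5492, -0.2512,  0.0252]), 0.6)]
```

View pics/s3.png

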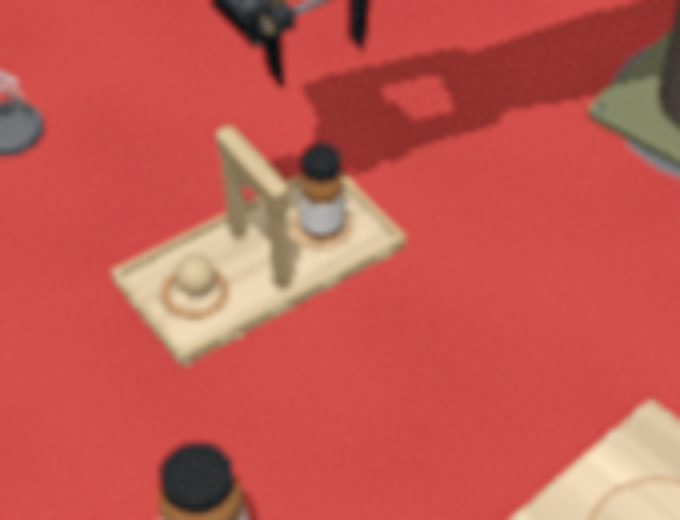

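The jar stands upright on the disc at crop (320,235), and the ball is in its pocket. Next I'll grip the handle.

Emit:
{"name": "servo_tool", "arguments": {"targets": [[0,0.6,0,0,0,0,50],[0,0.8,0,0,0,0,50],[0,0.7,0,0,0,0,50],[0,0.37,0,0,0,0,50],[0,0,0.4,0,0,0,50]]}}

```text
time_s: 16.27
position: [0.4811, -0.2301, 0.2139]
orientation: [0.794, 0.608, 0.0, 0.001]
ft_force: [0.3, -0.4, -0.5]
finger_gap: 0.0503
grasp_force: 0.0
```

Emit:
{"name": "servo_tool", "arguments": {"targets": [[0,0,0.3,0,0,0,50],[0,0,0.2,0,0,0,50],[0,0,0,0,0,0,50]]}}

```text
time_s: 16.65
position: [0.4796, -0.2294, 0.1976]
orientation: [0.794, 0.608, -0.0, -0.001]
ft_force: [0.1, -0.2, 0.7]
finger_gap: 0.0501
grasp_force: 0.0
```

Run:
```python
from h import *
go([.481,-.2295,.114],75)
im,d=read_camera('scene'); cv2.imwrite('pics/s4.png',cv2.resize(im[100:230,230:400,::-1],None,fx=4,fy=4))
```

```text
t 16.65 pos [ 0.4796 -0.2294  0.1976] d [ 0.0014 -0.0001 -0.0836] F [ 0.1 -0.2  0.7] gap 0.0501
 turn [-0.01 -0.   -0.02] then shift [0.01 0.05 2.79] | shift now [0.01 0.05 2.79]
```

View pics/s4.png

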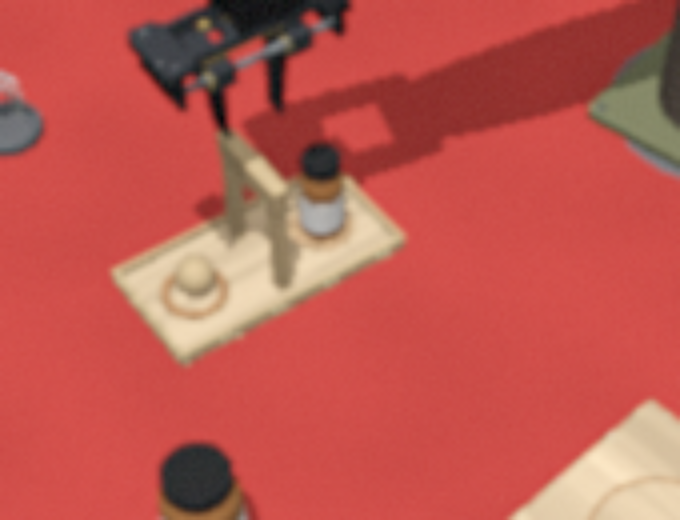

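Fingers at crop (220,115) and (277,100) straddle the bar (crop 225,130 to 280,190). I'll descend and close.

Emit:
{"name": "servo_tool", "arguments": {"targets": [[0,0.03,0.6,0,0,0,50],[0,0,0.8,0,0,0,50],[0,0,0.8,0,0,0,50],[0,0,0.4,0,0,0,50],[0,0,0.19,0,0,0,50]]}}

```text
time_s: 17.32
position: [0.4809, -0.2298, 0.1138]
orientation: [0.794, 0.608, -0.0, -0.001]
ft_force: [-0.1, 0.3, 0.3]
finger_gap: 0.0502
grasp_force: 0.0
```

Emit:
{"name": "servo_tool", "arguments": {"targets": [[0,0,0,0,0,0,35],[0,0,0,0,0,0,28],[0,0,0,0,0,0,24],[0,0,0,0,0,0,22],[0,0,0,0,0,0,20]]}}

```text
time_s: 17.95
position: [0.4813, -0.23, 0.115]
orientation: [0.794, 0.608, 0.0, 0.0]
ft_force: [0.4, -0.3, 0.4]
finger_gap: 0.0206
grasp_force: 0.0
```

Emit:
{"name": "servo_tool", "arguments": {"targets": [[0,0,0,0,0,0,18],[0,0,0,0,0,0,16],[0,0,0,0,0,0,13],[0,0,0,0,0,0,10],[0,0,0,0,0,0,10]]}}

```text
time_s: 18.58
position: [0.481, -0.2299, 0.1148]
orientation: [0.794, 0.608, -0.0, -0.0]
ft_force: [-3.6, 1.4, 3.6]
finger_gap: 0.018
grasp_force: 30.0
```

Run:
```python
from h import *
go([.498,.256,.22],75)
read_camera('scene');
for n in('jar_center','ball_center','tray_disc','tray_grip'): print(n,[(np.round(m['centre'],4),round(m['conf'],2)) for m in mark_of('scene',n)][:1])
```

```text
t 18.57 pos [ 0.481  -0.2299  0.1148] d [0.017  0.4859 0.1052] F [-3.6  1.4  3.6] gap 0.018
 turn [-0.   -0.   -0.01] then shift [15.79 -3.65 -3.51] | shift now [15.78 -3.69 -3.5 ]
jar_center [(array([ 0.4091, -0.2091,  0.0622]), 0.81)]
ball_center [(array([ 0.5479, -0.253 ,  0.0283]), 0.47)]
tray_disc [(array([ 0.4067, -0.2103,  0.008 ]), 0.55)]
tray_grip [(array([ 0.4821, -0.231 ,  0.1315]), 0.71)]
```

Emit:
{"name": "servo_tool", "arguments": {"targets": [[0,0,-0.03,0,0,0,10],[0,0,-0.07,0,0,0,10],[0,0,-0.12,0,0,0,10],[0,0,-0.18,0,0,0,10],[0,0,-0.22,0,0,0,10]]}}

```text
time_s: 19.45
position: [0.4813, -0.2299, 0.1337]
orientation: [0.794, 0.608, 0.0, 0.0]
ft_force: [0.9, -0.2, -4.9]
finger_gap: 0.0181
grasp_force: 30.0
```

Emit:
{"name": "servo_tool", "arguments": {"targets": [[0,0,-0.2,0,0,0,10],[0,0,-0.15,0,0,0,10],[0,0,-0.1,0,0,0,10],[0,0,-0.05,0,0,0,10],[0,0,0,0,0,0,10]]}}

```text
time_s: 20.08
position: [0.4812, -0.2299, 0.1483]
orientation: [0.794, 0.608, -0.0, -0.0]
ft_force: [-0.4, 0.1, -5.0]
finger_gap: 0.0181
grasp_force: 30.0
```

Run:
```python
from h import *
go([.498,.256,.22],75)
im,d=read_camera('scene'); cv2.imwrite('pics/s5.png',cv2.resize(im[80:230,230:400,::-1],None,fx=4,fy=4))
for n in('jar_center','ball_center','tray_disc','tray_pocket'): print(n,[(np.round(m['centre'],4),round(m['conf'],2)) for m in mark_of('scene',n)][:1])
```

```text
t 20.07 pos [ 0.4812 -0.2299  0.1483] d [0.0168 0.4859 0.0717] F [-0.4  0.1 -5. ] gap 0.0181
 turn [-0.   -0.   -0.01] then shift [15.79 -3.65 -2.39] | shift now [15.78 -3.69 -2.39]
jar_center [(array([ 0.4093, -0.2104,  0.094 ]), 0.53)]
ball_center [(array([0.4976, 0.2552, 0.0081]), 0.68)]
tray_disc [(array([ 0.4114, -0.213 ,  0.0413]), 0.91)]
tray_pocket [(array([ 0.5522, -0.2515,  0.0606]), 0.67)]
```

View pics/s5.png

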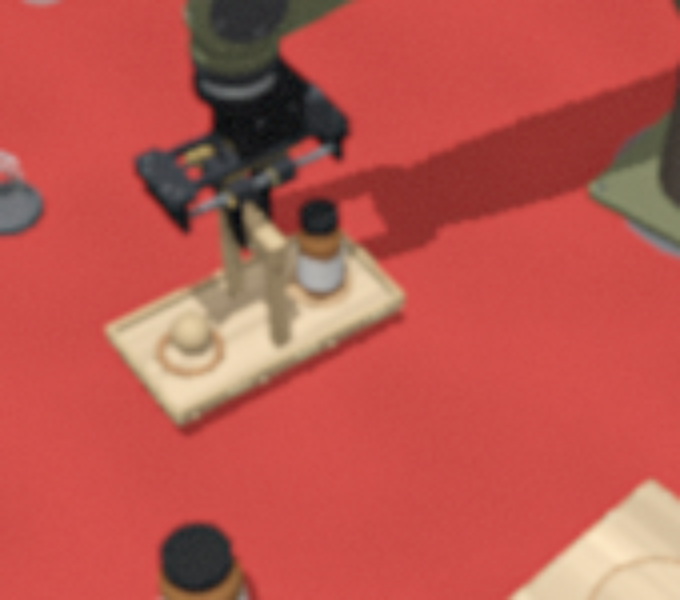

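The tray is level and clear of the table, with the jar (320,250) upright and the ball (190,335) in its pocket. I'll carry it smoothly.

Emit:
{"name": "servo_tool", "arguments": {"targets": [[0.1,-0.02,-0.1,0,0,0,10],[0.2,-0.045,-0.2,0,0,0,10],[0.3,-0.07,-0.3,0,0,0,10],[0.4,-0.09,-0.3,0,0,0,10],[0.5,-0.115,-0.3,0,0,0,10]]}}

```text
time_s: 20.95
position: [0.4833, -0.1829, 0.1854]
orientation: [0.794, 0.608, 0.0, 0.0]
ft_force: [0.1, -0.3, -5.3]
finger_gap: 0.0181
grasp_force: 30.0
```

Emit:
{"name": "servo_tool", "arguments": {"targets": [[0.6,-0.14,-0.3,0,0,0,10],[0.6,-0.14,-0.3,0,0,0,10],[0.6,-0.14,-0.3,0,0,0,10],[0.6,-0.14,-0.2,0,0,0,10],[0.6,-0.14,-0.1,0,0,0,10]]}}

```text
time_s: 21.58
position: [0.4865, -0.0902, 0.2208]
orientation: [0.794, 0.608, 0.0, 0.0]
ft_force: [0.4, 0.4, -5.3]
finger_gap: 0.0181
grasp_force: 30.0
```

Emit:
{"name": "servo_tool", "arguments": {"targets": [[0.6,-0.14,0,0,0,0,10],[0.6,-0.14,0,0,0,0,10],[0.6,-0.14,0,0,0,0,10],[0.6,-0.14,0,0,0,0,10],[0.6,-0.14,0,0,0,0,10]]}}

```text
time_s: 22.2
position: [0.4895, 0.0021, 0.2201]
orientation: [0.794, 0.608, -0.0, -0.0]
ft_force: [0.1, 1.2, -4.0]
finger_gap: 0.0176
grasp_force: 30.0
```

Emit:
{"name": "servo_tool", "arguments": {"targets": [[0.6,-0.14,0,0,0,0,10],[0.6,-0.14,0,0,0,0,10],[0.6,-0.14,0,0,0,0,10],[0.6,-0.14,0,0,0,0,10],[0.6,-0.14,0,0,0,0,10]]}}

```text
time_s: 22.82
position: [0.4928, 0.0945, 0.2202]
orientation: [0.794, 0.608, -0.0, -0.0]
ft_force: [-0.4, -1.2, -5.1]
finger_gap: 0.0176
grasp_force: 30.0
```

Emit:
{"name": "servo_tool", "arguments": {"targets": [[0.6,-0.14,0,0,0,0,10],[0.6,-0.14,0,0,0,0,10],[0.6,-0.14,0,0,0,0,10],[0.6,-0.14,0,0,0,0,10],[0.6,-0.14,0,0,0,0,10]]}}

```text
time_s: 23.45
position: [0.4961, 0.1868, 0.2203]
orientation: [0.794, 0.608, -0.0, -0.0]
ft_force: [1.1, -0.1, -4.9]
finger_gap: 0.0182
grasp_force: 30.0
```

Emit:
{"name": "servo_tool", "arguments": {"targets": [[0.6,-0.14,0,0,0,0,10],[0.5,-0.115,0,0,0,0,10],[0.4,-0.09,0,0,0,0,10],[0.3,-0.07,0,0,0,0,10],[0.2,-0.045,0,0,0,0,10]]}}

```text
time_s: 24.08
position: [0.4985, 0.2475, 0.2203]
orientation: [0.794, 0.608, -0.0, 0.0]
ft_force: [-1.2, -0.8, -4.6]
finger_gap: 0.0181
grasp_force: 30.0
```

Emit:
{"name": "servo_tool", "arguments": {"targets": [[0.1,-0.02,0,0,0,0,10],[0,0,0,0,0,0,10],[0,0,0,0,0,0,10],[0,0,0,0,0,0,10]]}}

```text
time_s: 24.58
position: [0.4987, 0.2499, 0.2204]
orientation: [0.794, 0.608, -0.0, 0.0]
ft_force: [0.0, -0.3, -4.8]
finger_gap: 0.0182
grasp_force: 30.0
```

Run:
```python
from h import *
go([.498,.256,.22],75)
im,d=read_camera('scene'); cv2.imwrite('pics/s6.png',cv2.resize(im[100:300,280:480,::-1],None,fx=3,fy=3))
for n in('jar_center','jar_foot','ball_center','tray_base','tray_disc','tray_pocket'): print(n,[(np.round(m['centre'],4),round(m['conf'],2)) for m in mark_of('scene',n)][:1])
```

```text
t 24.57 pos [0.4987 0.2499 0.2204] d [-0.0007  0.0061 -0.0004] F [ 0.  -0.3 -4.8] gap 0.0182
 turn [ 0.    0.   -0.02] then shift [ 0.19 -0.07  0.01] | shift now [ 0.19 -0.08  0.01]
jar_center [(array([0.4239, 0.2725, 0.1643]), 0.53)]
jar_foot [(array([0.4263, 0.2693, 0.1153]), 0.79)]
ball_center [(array([0.5625, 0.2295, 0.1353]), 0.62)]
tray_base [(array([0.4994, 0.2499, 0.1105]), 0.59)]
tray_disc [(array([0.4267, 0.2693, 0.1131]), 0.82)]
tray_pocket [(array([0.5716, 0.2316, 0.1327]), 0.87)]
```

View pics/s6.png

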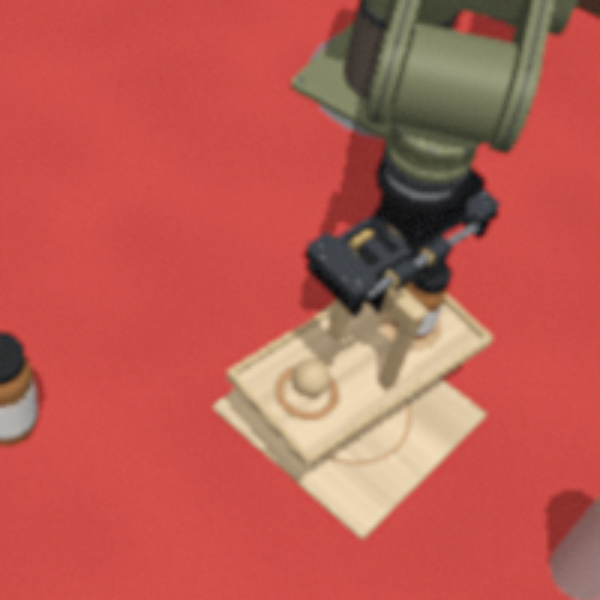

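The tray hangs level over the board, with the jar (430,310) upright and the ball (310,380) in its pocket. I'll make a 6 mm correction, let it settle and hand in.

Emit:
{"name": "servo_tool", "arguments": {"targets": [[0.05,-0.02,0,0,0,0,10],[0.08,-0.03,0,0,0,0,10],[0.05,-0.02,0,0,0,0,10],[0,0,0,0,0,0,10],[0,0,0,0,0,0,10]]}}

```text
time_s: 25.55
position: [0.498, 0.2559, 0.2204]
orientation: [0.794, 0.608, -0.0, 0.0]
ft_force: [-0.2, -0.5, -4.8]
finger_gap: 0.0179
grasp_force: 30.0
```

Emit:
{"name": "servo_tool", "arguments": {"targets": [[0,0,0,0,0,0,10],[0,0,0,0,0,0,10],[0,0,0,0,0,0,10],[0,0,0,0,0,0,10],[0,0,0,0,0,0,10]]}}

```text
time_s: 26.18
position: [0.498, 0.2559, 0.2204]
orientation: [0.794, 0.608, -0.0, 0.0]
ft_force: [0.5, 1.2, -5.0]
finger_gap: 0.0174
grasp_force: 30.0
```

Run:
```python
from h import *
go([.498,.256,.22],75); print(close_job())
```

```text
t 26.18 pos [0.498  0.2559 0.2204] d [-0.      0.0001 -0.0004] F [ 0.5  1.2 -5. ] gap 0.0174
 turn [ 0.    0.   -0.01] then shift [ 0.   -0.    0.01] | shift now [ 0.   -0.    0.01]
the job is handed in; nothing more can be done
None
```

I handed the job in at 26 s: the arm is holding the tray still and level about 10 cm above the middle of the board; in the last picture, before a final 6 mm shift, the jar stood on the cork disc and the ball lay in its pocket.

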